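Blow out the clamped pipette

ROBOT

A 6-joint arm with a two-finger parallel gripper is mounted at the origin on a cart in front of the work surface, level with it; the furniture and walls round the work are solid. World frame = base frame: x ahead of the robot, y to its left, z up, the work surface at z = 0. Lengths are in m, angles in rad, forces in N, time in s.
With the tool pointing down it reaches from about 0.225 to 0.875 m from the base axis. Payload 3.4 kg.
Tool frame: the origin (TCP) lies at the centre of the arm's flange, where the gripper is bolted on; the fingertips stand manip.tcp_to_tips ahead of it and the grasp point (between the pads) lies 155 mm ahead of it (manip.tcp_to_tips is the distance from the TCP to the fingertips, in m); z points along the fingers, y is the line along which they close (so a half turn about z gives the same grasp; the last joint's range is limited). The gripper opens to 85 mm and grips with 20 to 120 N. Pads are 22 mm wide; open, the fingers measure 114 mm over their backs; the gripper's body (76 mm by 85 mm) begins 54 mm behind the grasp point. The pads swing forward as they close: fully open they stand 13 mm farther back than shut.
Start: joints at [-1.272, 0.276, 1.505, -0, 1.361, -0.121], TCP at [0.234, -0.525, 0.405] pointing down, gripper open.
Joint ranges: [-2.89, 2.89], [-0.75, 2.08], [0.22, 2.7], [-1.18, 4.32], [0.11, 2.71], [-2.7, 2.7]. Speed limits (rad/s): [2.57, 2.57, 3.14, 3.14, 3.14, 3.14].

INTERFACE

Orientations are given as a unit quaternion [w, x, y, z].
In Python, from rig import sensors, imaging, manip gives the robot as it stands. The module is installed in compiled form; this text tells all that it offers.
- The arm moves only by the tool jog_arm, never from a script. Its argument "plan" is a list of rows, each an object of numbers: "dx", "dy", "dz": the shift along the tool's x, y, z in mm; "ax", "ay", "az": the turn, a rotation vector about the tool's x, y, z in units of 6 degrees (1.0 is 6 degrees); "grip": the closure, from 0 (fully open) to 1 (shut). A call has 1 to 20 rows; each row shifts and turns the commanded pose from where the row before left it, along the tool's axes as they then stand; what a row does not reach is not made up. A row lasts 1/12 s, in which the tool goes at most 41.7 mm and 7.16 degrees, less where a joint would pass 70% of its speed; a pose out of reach is approached as far as the arm can. A call is refused whole if a number of a shift passes 41.7 or a number of a turn 1, either way. A call with a gripper value outside its range is refused whole. The fingers move at their own pace and stop on an object; "grip_force" is the grip in N (left out, the last holds). Time passes only in rows, so rows that do not move let the fingers close. It gives the time, the measured TCP pose, the force, the opening and the grip force at its end, in the units of the state.
- sensors.get_state(): the state, without advancing time (a new reading comes with each control period).
- imaging.get_image(name): name is "scene" or "top"; returns a dict with "image" (480x640x3 uint8, red, green, blue), "K" (3x3 intrinsics, pixels), "extrinsics" (4x4, takes a point from world to camera coordinates). Camera axes: x right, y up, looking along -z (the intrinsics and any distortion apply to the point x, -y, -z); pixel columns grow to the right and rows downward; lengths in m; the calibration is good to about 2 mm. A picture is of the moment at which its call begins. There is no depth.
- manip.sign_off(): hands the job in; it is judged then, once.
The state is a dict: "clock": time; "qpos": joint angles; "qd": joint speeds; "effort": joint torques, N m; "position": TCP position; "ee_rot": TCP orientation; "contact_force": force on the tool from outside, world axes, zero at the start; "moment": the same for the moment, N m; "width": finger opening in m; "gripper_force": force on a finger pad.
Only numpy, scipy, OpenCV 4.12 (cv2) and the standard library are available. Lean on these libraries where they do the work, as an engineer would, in place of code of your own. Each camera call takes 0.05 s, during which the arm holds its last target. There are 200 camera calls.

TASK

Two identical pipettes are clamped upright in stands, one with its tip inside the tall clear beaker, the other over the flat round dish. Blow out the one in the beaker: press its plunger button straight down, through the soft first stop and on against the stiffer spring as far as it goes, keep it down for about half a second, then let it come all the way back up. Do not press the plunger of the pipette over the dish.

Things in the scene. Friction and masses are not known exactly. Their poses are not given: they have to be found in the camera images.
- button_beaker (a point): TO PRESS: top centre of the plunger button (16 mm square) of the pipette in the tall clear beaker (71 mm wide, 94 tall). Rests 275 mm above the worktop, highest point of its stand; moves only straight down, with this point, and springs back. First 10 mm soft (2 to 4 N); at that first stop 9 N is needed to go on; next 6 mm stiff (9 to 15 N); hard second stop 16 mm down (259 mm).
- button_dish (a point): NOT to be pressed: the same point on the second, identical pipette, which is clamped over the flat round dish (90 mm across, 15 mm tall). Same size, same height at rest (275 mm), same springs.
- stand_beaker: fixed stand with the beaker and its pipette: grey base plate 145 x 100 x 8 mm, steel post, black clamp collar. Origin on the worktop under the pipette's axis, z up; x points from the pipette to the post (12 mm thick, 76 mm away, top 210 mm above the worktop). The pipette's body is 26 mm across.
- stand_dish: the same kind of fixed stand with the same frame, carrying the flat dish and the second pipette.

How it is judged:
On the way:
1. the plunger of the pipette in the beaker is pressed past the first stop and down to the second (height (world z) of button_beaker below 0.262 m), for 0.2 s.
At the end, for the whole second after the job is handed in: After the button over the beaker has been at least 13 mm of its 16 mm down (below 262 mm, well into the stiff part) for 0.2 s, it is released and back up to within 3 mm of its rest height (above 272 mm) (height (world z) of button_beaker above 0.272 m); the robot touches nothing.
It fails at once if the plunger of the pipette over the dish is pressed (more than 4 mm down) (height (world z) of button_dish below 0.271 m).
It also fails if it takes over 26 s, if anything falls off the work surface, if the arm or the gripper's body presses on something with over 40 N, if the wrist force passes 120 N, or if a joint passes its speed limit or range.

## Working session

There is one attempt and no reset: what is moved stays moved. The work goes in short steps, Python scripts to look and compute and a tool call to move; the robot and the scene stay as the last step left them, time stands still between calls to the robot, and variables do not carry over. Pictures are saved under pics/ and viewed, at most 10 in all, crops included, and the job is handed in when it is done.

Besides the shell and the picture viewer there is one more tool, called after "Request:" by a JSON object that holds its "api" and its "payload". jog_arm: Moves the arm, as the interface text tells. Its arguments: {"type":"object","properties":{"plan":{"type":"array"},"grip_force":{"type":"number"}},"required":["plan"]}

```bash
mkdir -p pics; cat > h.py <<'E'
import numpy as np, cv2
from rig import sensors, imaging, manip
def snap(name,fn):
    d=imaging.get_image(name); cv2.imwrite('pics/'+fn,d['image'][:,:,::-1]); np.savez('pics/'+fn[:-4],K=d['K'],E=d['extrinsics'],im=d['image']); return d
def proj(d,P):
    c=d['extrinsics']@np.r_[P,1]; p=d['K']@np.array([c[0],-c[1],-c[2]]); return p[:2]/p[2]
def ray(d,u,v):
    r=np.linalg.inv(d['K'])@np.array([u,v,1.]); E=d['extrinsics']; R=E[:3,:3]; o=-R.T@E[:3,3]
    return o,R.T@np.array([r[0],-r[1],-r[2]])
def atz(d,u,v,z):
    o,r=ray(d,u,v); return o+r*(z-o[2])/r[2]
E
python3 - <<'E'
from h import *
for n in('scene','top'):
    d=snap(n,n+'0.png'); print([k for k in d], d['K'].tolist(), ray(d,320,240))
s=sensors.get_state(); print(s, manip.tcp_to_tips)
E
```

```text
['image', 'K', 'extrinsics'] [[463.76639796384563, 0.0, 315.844283552988], [0.0, 463.76639796384563, 234.0142372013899], [0.0, 0.0, 1.0]] (array([ 0.11255876, -0.82917676,  0.54623132]), array([ 0.49432567,  0.75532911, -0.43054262]))
['image', 'K', 'extrinsics'] [[490.5967768682436, 0.0, 328.9426122644953], [0.0, 490.5967768682436, 241.06348886556296], [0.0, 0.0, 1.0]] (array([ 0.35387323, -0.14484677,  1.02544737]), array([ 0.21762128,  0.01185331, -0.97613392]))
{'clock': 0.1, 'qpos': array([-1.27197784e+00,  2.76523694e-01,  1.50600566e+00,  2.65131921e-06,
        1.36071338e+00, -1.20997472e-01]), 'qd': array([ 0.0005579 ,  0.00055584, -0.00369237,  0.00052822, -0.0008858 ,
        0.00217523]), 'effort': array([ 1.49683154e-03, -4.17701411e+01, -2.46403491e+01, -2.81657867e-04,
        5.84423091e-03, -1.19546314e-05]), 'position': array([ 0.23430576, -0.52488652,  0.40393093]), 'ee_rot': array([-8.21893446e-04,  9.78049818e-01,  2.08369558e-01, -7.19667036e-05]), 'contact_force': array([ 0.16822955, -0.38949033,  0.40119041]), 'moment': array([ 0.03060846, -0.01138794,  0.02403664]), 'gripper_force': 0.0, 'width': 0.08538585880575994} 0.1734
```

View pics/scene0.png

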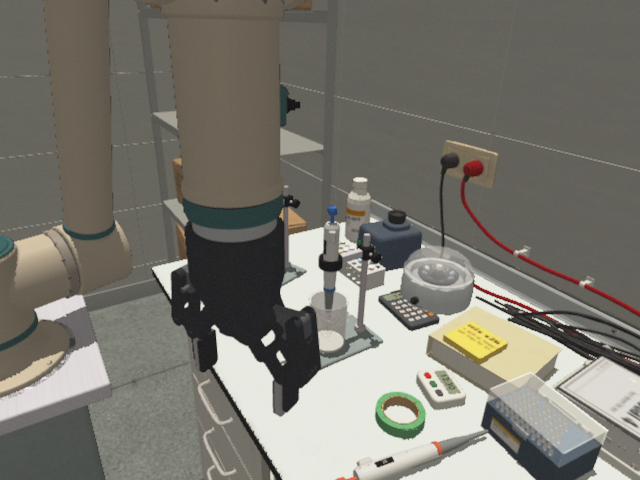

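View pics/top0.png

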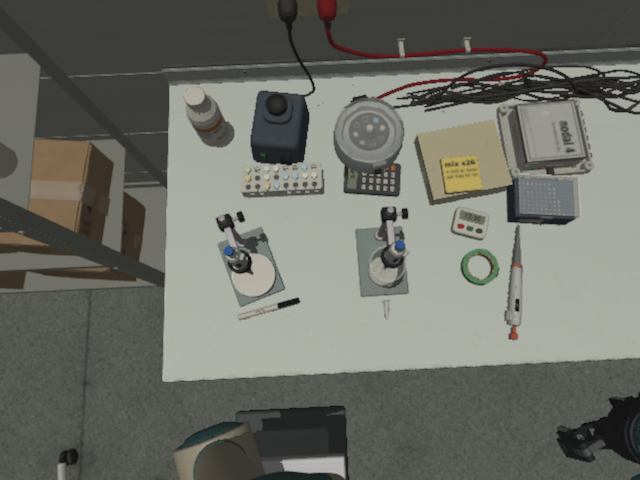

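The scene picture shows a pipette with its blue button near (332,210) above a clear beaker near (328,320), and the other stand partly hidden by the arm. In the top picture the blue buttons are at (399,246), over a clear ring, and (237,252), over a flat white disc.

```bash
python3 - <<'E'
from h import *
def ld(n):
    z=np.load(f'pics/{n}0.npz'); return dict(K=z['K'],extrinsics=z['E'],image=z['im'])
S,T=ld('scene'),ld('top')
def blue(d,box):
    x0,y0,x1,y1=box; h=cv2.cvtColor(d['image'],cv2.COLOR_RGB2HSV)[y0:y1,x0:x1]
    m=cv2.inRange(h,(100,130,60),(125,255,255)); n,l,st,c=cv2.connectedComponentsWithStats(m)
    return [(st[i].tolist(),(c[i]+[x0,y0]).round(1).tolist(),h[l==i].mean(0).round().tolist()) for i in range(1,n) if st[i,4]>5]
print(blue(T,(370,220,430,280)),blue(T,(210,230,260,280)),blue(S,(315,195,350,310)))
for u,v in((399,245),(237,252)): 
    P=atz(T,u,v,.275); print(P, proj(S,P))
a=T['image'][195:305,345:425]; b=T['image'][195:305,205:285]; c=S['image'][195:360,280:400]
f=lambda i,s:cv2.resize(i,None,fx=s,fy=s,interpolation=cv2.INTER_CUBIC)
A=np.vstack([f(a,2.5),f(b,2.5)]); C=f(c,A.shape[0]/165*1.0); 
cv2.imwrite('pics/crop.png',np.hstack([A,C])[:,:,::-1]); print(A.shape,C.shape)
E
```

```text
[([26, 21, 8, 9, 60], [399.4, 244.8], [108.0, 154.0, 125.0])] [([14, 17, 9, 9, 61], [228.1, 250.7], [108.0, 154.0, 129.0])] [([13, 11, 9, 17, 92], [332.2, 212.1], [108.0, 155.0, 119.0]), ([9, 94, 11, 3, 18], [328.9, 290.2], [108.0, 150.0, 98.0])]
[ 0.50717409 -0.2586847   0.275     ] [332.05631475 206.810167  ]
[ 0.50832787 -0.00557359  0.275     ] [262.77237948 166.49268592]
(550, 200, 3) (550, 400, 3)
```

View pics/crop.png

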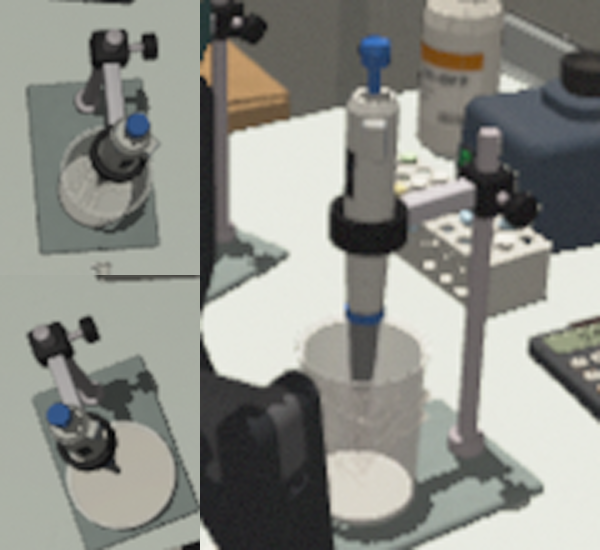

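The right stand in the top view is the beaker, with its button at about (0.507, -0.259). Both cameras agree on this to about 1 px. The left stand is the dish, with its button about 0.26 m away in y. I'll shut the fingers, lift, and move above the beaker's button.

Request:
{"api": "jog_arm", "payload": {"plan": [{"dz": -21.5, "grip": 1}, {"dz": -21.5, "grip": 1}, {"dz": -21.5, "grip": 1}, {"dz": -21.5, "grip": 1}, {"dx": 22.4, "dy": -8.1, "grip": 1}, {"dx": 22.4, "dy": -8.1, "grip": 1}, {"dx": 22.4, "dy": -8.1, "grip": 1}, {"dx": 22.4, "dy": -8.1, "grip": 1}, {"dx": 22.4, "dy": -8.1, "grip": 1}, {"dx": 22.4, "dy": -8.1, "grip": 1}, {"dx": 22.4, "dy": -8.1, "grip": 1}, {"dx": 22.4, "dy": -8.1, "grip": 1}, {"dx": 22.4, "dy": -8.1, "grip": 1}, {"dx": 22.4, "dy": -8.1, "grip": 1}, {"dx": 22.4, "dy": -8.1, "grip": 1}, {"dx": 22.4, "dy": -8.1, "grip": 1}, {"dx": 22.4, "dy": -8.1, "grip": 1}, {"dx": 22.4, "dy": -8.1, "grip": 1}, {"dx": 22.4, "dy": -8.1, "grip": 1}, {"dx": 22.4, "dy": -8.1, "grip": 1}]}}

```text
$.plan[0]: bad value
```

```bash
python3 - <<'E'
from h import *
d=snap('scene','s1.png'); s=sensors.get_state()
for k in('clock','position','ee_rot','contact_force','width'): print(k,s[k])
p=s['position']; R=cv2.Rodrigues(np.zeros(3))[0]
w,x,y,z=s['ee_rot']; zt=np.array([2*(x*z+w*y),2*(y*z-w*x),1-2*(x*x+y*y)])
print('tip',p+zt*manip.tcp_to_tips, proj(d,p+zt*manip.tcp_to_tips), proj(d,[.508,-.260,.275]))
c=cv2.resize(d['image'][110:260,250:420],None,fx=4,fy=4,interpolation=cv2.INTER_CUBIC); cv2.imwrite('pics/s1c.png',c[:,:,::-1])
E
```

```text
clock 0.15
position [ 0.23430933 -0.52491676  0.40404693]
ee_rot [-6.80970656e-04  9.78049638e-01  2.08370913e-01 -6.66445412e-05]
contact_force [ 0.33742322  0.71687997 -0.41902743]
width 0.08538867980540636
tip [ 0.23423751 -0.5246906   0.23064709] [244.54093849 397.88145777] [332.94230989 206.982879  ]
```

View pics/s1c.png

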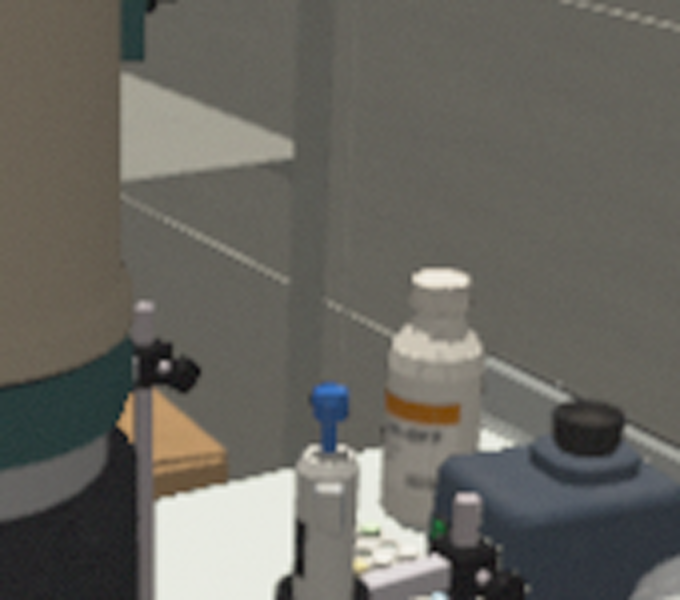

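The call was refused and the arm hasn't moved; the button is at about (332,207) in the scene view. I'll resend with every field filled in.

Request:
{"api": "jog_arm", "payload": {"plan": [{"dx": 0, "dy": 0, "dz": -21.5, "ax": 0, "ay": 0, "az": 0, "grip": 1}, {"dx": 0, "dy": 0, "dz": -21.5, "ax": 0, "ay": 0, "az": 0, "grip": 1}, {"dx": 0, "dy": 0, "dz": -21.5, "ax": 0, "ay": 0, "az": 0, "grip": 1}, {"dx": 0, "dy": 0, "dz": -21.5, "ax": 0, "ay": 0, "az": 0, "grip": 1}, {"dx": 22.4, "dy": -8.1, "dz": 0, "ax": 0, "ay": 0, "az": 0, "grip": 1}, {"dx": 22.4, "dy": -8.1, "dz": 0, "ax": 0, "ay": 0, "az": 0, "grip": 1}, {"dx": 22.4, "dy": -8.1, "dz": 0, "ax": 0, "ay": 0, "az": 0, "grip": 1}, {"dx": 22.4, "dy": -8.1, "dz": 0, "ax": 0, "ay": 0, "az": 0, "grip": 1}, {"dx": 22.4, "dy": -8.1, "dz": 0, "ax": 0, "ay": 0, "az": 0, "grip": 1}, {"dx": 22.4, "dy": -8.1, "dz": 0, "ax": 0, "ay": 0, "az": 0, "grip": 1}, {"dx": 22.4, "dy": -8.1, "dz": 0, "ax": 0, "ay": 0, "az": 0, "grip": 1}, {"dx": 22.4, "dy": -8.1, "dz": 0, "ax": 0, "ay": 0, "az": 0, "grip": 1}, {"dx": 22.4, "dy": -8.1, "dz": 0, "ax": 0, "ay": 0, "az": 0, "grip": 1}, {"dx": 22.4, "dy": -8.1, "dz": 0, "ax": 0, "ay": 0, "az": 0, "grip": 1}, {"dx": 22.4, "dy": -8.1, "dz": 0, "ax": 0, "ay": 0, "az": 0, "grip": 1}, {"dx": 22.4, "dy": -8.1, "dz": 0, "ax": 0, "ay": 0, "az": 0, "grip": 1}, {"dx": 22.4, "dy": -8.1, "dz": 0, "ax": 0, "ay": 0, "az": 0, "grip": 1}, {"dx": 22.4, "dy": -8.1, "dz": 0, "ax": 0, "ay": 0, "az": 0, "grip": 1}, {"dx": 22.4, "dy": -8.1, "dz": 0, "ax": 0, "ay": 0, "az": 0, "grip": 1}, {"dx": 22.4, "dy": -8.1, "dz": 0, "ax": 0, "ay": 0, "az": 0, "grip": 1}]}}

```text
clock: 1.82
position: [0.5095, -0.2597, 0.4904]
ee_rot: [-0.0, 0.978, 0.208, -0.0]
contact_force: [0.3, 0.3, 0.1]
width: 0.0004
gripper_force: 0.0
```

```bash
python3 - <<'E'
from h import *
d=snap('scene','s2.png'); s=sensors.get_state()
p=s['position']; print(p,s['ee_rot'])
t=p-[0,0,manip.tcp_to_tips]
print('tip',t,proj(d,t),proj(d,[.508,-.260,.275]))
c=cv2.resize(d['image'][110:260,250:420],None,fx=4,fy=4,interpolation=cv2.INTER_CUBIC); cv2.imwrite('pics/s2c.png',c[:,:,::-1])
E
```

```text
[ 0.51209103 -0.25705484  0.49016516] [-0.00171178  0.97771826  0.20990507  0.00198176]
tip [ 0.51209103 -0.25705484  0.31676516] [335.05175247 181.16271513] [332.94230989 206.982879  ]
```

View pics/s2c.png

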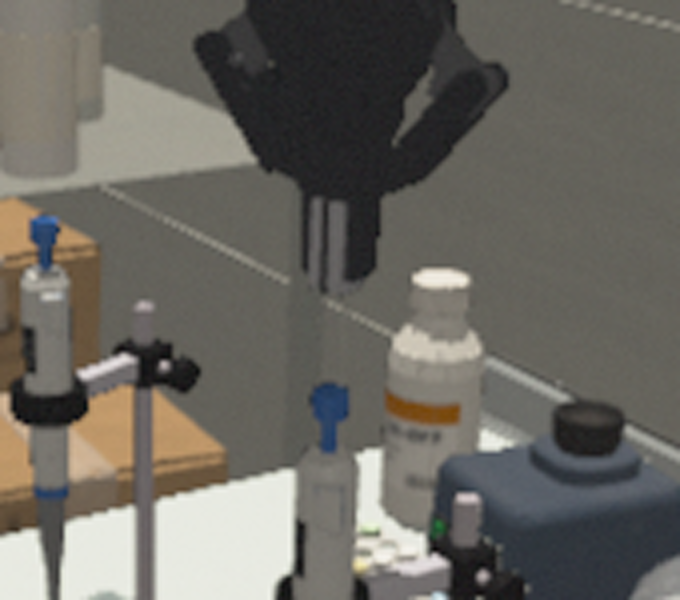

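The shut fingertips are at crop (340,285), which is full-frame (335,181). That matches the predicted tip, about 42 mm above the button at crop (330,395). The tip was still settling toward its target of (0.509, -0.260). I'll go down to just above the button.

Request:
{"api": "jog_arm", "payload": {"plan": [{"dx": 0, "dy": 0, "dz": 0, "ax": 0, "ay": 0, "az": 0, "grip": 1}, {"dx": 0, "dy": 0, "dz": 9, "ax": 0, "ay": 0, "az": 0, "grip": 1}, {"dx": 0, "dy": 0, "dz": 9, "ax": 0, "ay": 0, "az": 0, "grip": 1}, {"dx": 0, "dy": 0, "dz": 9, "ax": 0, "ay": 0, "az": 0, "grip": 1}, {"dx": 0, "dy": 0, "dz": 9, "ax": 0, "ay": 0, "az": 0, "grip": 1}, {"dx": 0, "dy": 0, "dz": 0, "ax": 0, "ay": 0, "az": 0, "grip": 1}, {"dx": 0, "dy": 0, "dz": 0, "ax": 0, "ay": 0, "az": 0, "grip": 1}]}}

```text
clock: 2.45
position: [0.5083, -0.261, 0.4536]
ee_rot: [-0.001, 0.978, 0.208, -0.001]
contact_force: [-0.6, -0.0, 0.0]
width: 0.0001
gripper_force: 0.0
```

```bash
python3 - <<'E'
from h import *
d=snap('scene','s3.png'); d2=snap('top','t3.png'); s=sensors.get_state()
t=s['position']-[0,0,manip.tcp_to_tips]
print(t,s['contact_force'],proj(d,t),proj(d2,t))
f=lambda i:cv2.resize(i,None,fx=5,fy=5,interpolation=cv2.INTER_CUBIC)
cv2.imwrite('pics/s3c.png',np.hstack([f(d['image'][170:250,300:370]),f(d2['image'][205:285,360:440])])[:,:,::-1])
E
```

```text
[ 0.50872658 -0.26098979  0.28150522] [-0.02862818 -0.20485317  0.99284532] [333.82026362 203.29834957] [400.97334709 243.08259215]
```

View pics/s3c.png

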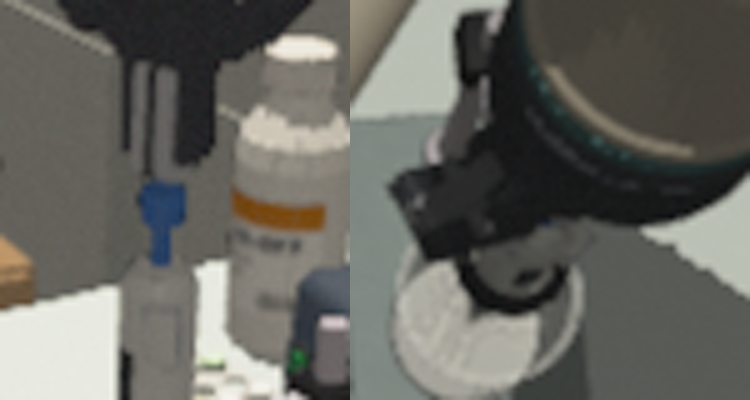

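The fingertips at crop (168,165) are just above the blue button at crop (163,200), aligned to within about 2 mm. I'll press in small steps.

Request:
{"api": "jog_arm", "payload": {"plan": [{"dx": 0, "dy": 0, "dz": 4, "ax": 0, "ay": 0, "az": 0, "grip": 1}, {"dx": 0, "dy": 0, "dz": 4, "ax": 0, "ay": 0, "az": 0, "grip": 1}, {"dx": 0, "dy": 0, "dz": 4, "ax": 0, "ay": 0, "az": 0, "grip": 1}, {"dx": 0, "dy": 0, "dz": 3, "ax": 0, "ay": 0, "az": 0, "grip": 1}, {"dx": 0, "dy": 0, "dz": 0, "ax": 0, "ay": 0, "az": 0, "grip": 1}, {"dx": 0, "dy": 0, "dz": 0, "ax": 0, "ay": 0, "az": 0, "grip": 1}]}}

```text
clock: 3.05
position: [0.509, -0.2609, 0.4401]
ee_rot: [0.001, 0.978, 0.208, 0.0]
contact_force: [0.7, -1.4, 3.7]
width: 0.0001
gripper_force: 1.6
```

Request:
{"api": "jog_arm", "payload": {"plan": [{"dx": 0, "dy": 0, "dz": 3, "ax": 0, "ay": 0, "az": 0, "grip": 1}, {"dx": 0, "dy": 0, "dz": 3, "ax": 0, "ay": 0, "az": 0, "grip": 1}, {"dx": 0, "dy": 0, "dz": 2, "ax": 0, "ay": 0, "az": 0, "grip": 1}, {"dx": 0, "dy": 0, "dz": 0, "ax": 0, "ay": 0, "az": 0, "grip": 1}, {"dx": 0, "dy": 0, "dz": 0, "ax": 0, "ay": 0, "az": 0, "grip": 1}]}}

```text
clock: 3.47
position: [0.5088, -0.2607, 0.4342]
ee_rot: [0.001, 0.978, 0.208, 0.001]
contact_force: [0.1, 0.2, 12.7]
width: -0.0003
gripper_force: 6.4
```

Request:
{"api": "jog_arm", "payload": {"plan": [{"dx": 0, "dy": 0, "dz": 2, "ax": 0, "ay": 0, "az": 0, "grip": 1}, {"dx": 0, "dy": 0, "dz": 2, "ax": 0, "ay": 0, "az": 0, "grip": 1}, {"dx": 0, "dy": 0, "dz": 0, "ax": 0, "ay": 0, "az": 0, "grip": 1}, {"dx": 0, "dy": 0, "dz": 0, "ax": 0, "ay": 0, "az": 0, "grip": 1}, {"dx": 0, "dy": 0, "dz": 0, "ax": 0, "ay": 0, "az": 0, "grip": 1}, {"dx": 0, "dy": 0, "dz": 0, "ax": 0, "ay": 0, "az": 0, "grip": 1}]}}

```text
clock: 3.97
position: [0.5085, -0.2605, 0.4321]
ee_rot: [0.002, 0.978, 0.208, 0.002]
contact_force: [-2.7, 1.0, 19.6]
width: -0.0001
gripper_force: 9.9
```

The force of 19.6 N is above the 15 N spring limit, and the tip height is 258.7 mm, so the plunger is at the second stop. I'll hold briefly, then retract straight up.

Request:
{"api": "jog_arm", "payload": {"plan": [{"dx": 0, "dy": 0, "dz": 0, "ax": 0, "ay": 0, "az": 0, "grip": 1}, {"dx": 0, "dy": 0, "dz": 0, "ax": 0, "ay": 0, "az": 0, "grip": 1}, {"dx": 0, "dy": 0, "dz": 0, "ax": 0, "ay": 0, "az": 0, "grip": 1}, {"dx": 0, "dy": 0, "dz": -6, "ax": 0, "ay": 0, "az": 0, "grip": 1}, {"dx": 0, "dy": 0, "dz": -8, "ax": 0, "ay": 0, "az": 0, "grip": 1}, {"dx": 0, "dy": 0, "dz": -8, "ax": 0, "ay": 0, "az": 0, "grip": 1}, {"dx": 0, "dy": 0, "dz": -12, "ax": 0, "ay": 0, "az": 0, "grip": 1}, {"dx": 0, "dy": 0, "dz": -15, "ax": 0, "ay": 0, "az": 0, "grip": 1}, {"dx": 0, "dy": 0, "dz": -15, "ax": 0, "ay": 0, "az": 0, "grip": 1}, {"dx": 0, "dy": 0, "dz": 0, "ax": 0, "ay": 0, "az": 0, "grip": 1}, {"dx": 0, "dy": 0, "dz": 0, "ax": 0, "ay": 0, "az": 0, "grip": 1}, {"dx": 0, "dy": 0, "dz": 0, "ax": 0, "ay": 0, "az": 0, "grip": 1}]}}

```text
clock: 4.97
position: [0.5086, -0.2605, 0.4903]
ee_rot: [-0.001, 0.978, 0.208, -0.001]
contact_force: [0.2, -0.8, -0.8]
width: -0.0002
gripper_force: 0.0
```

```bash
python3 - <<'E'
from h import *
d=snap('scene','s4.png'); s=sensors.get_state(); print(s['clock'],s['position'],s['contact_force'])
for n in('s2','s4'):
    im=np.load(f'pics/{n}.npz')['im'][195:240,315:350]
    print(n,cv2.boundingRect(cv2.inRange(cv2.cvtColor(im,cv2.COLOR_RGB2HSV),(100,130,60),(125,255,255))))
c=cv2.resize(d['image'][110:260,250:420],None,fx=4,fy=4); cv2.imwrite('pics/s4c.png',c[:,:,::-1])
E
```

```text
5.0167 [ 0.50861256 -0.26045003  0.49008836] [ 0.05320334 -0.3880509  -0.74197351]
s2 (13, 11, 9, 17)
s4 (13, 11, 9, 17)
```

View pics/s4c.png

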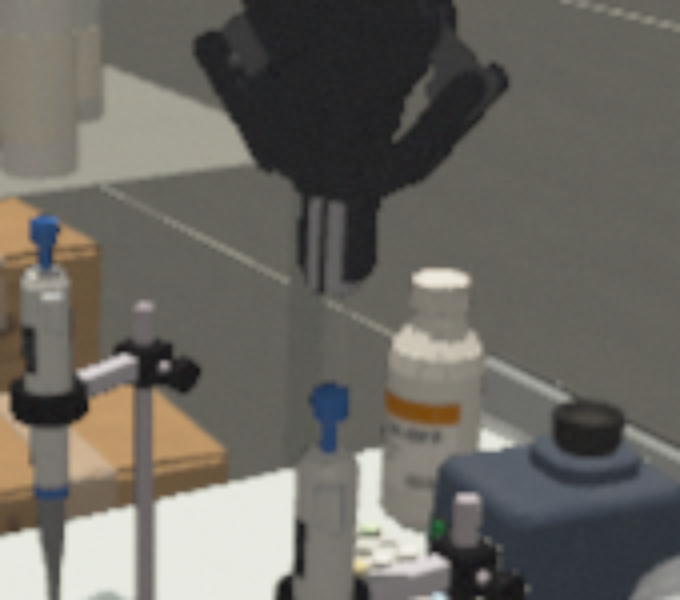

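The button is back at its rest height (same pixel box, crop (330,400)), and the gripper is clear above it at crop (340,285).

```bash
python3 -c "
from rig import manip
print(manip.sign_off())"
```

```text
the job is handed in; nothing more can be done
None
```

The beaker pipette's plunger was pressed to its second stop (tip at about 259 mm, 19.6 N), held for about half a second and released back to rest; the dish pipette was never touched, and the job is handed in, with no verdict returned.

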